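# Seal the finish canister until its clutch clicks

## Robot

A 6-joint arm with a two-finger parallel gripper is mounted at the origin on a cart in front of the work surface, level with it; the furniture and walls round the work are solid. World frame = base frame: x ahead of the robot, y to its left, z up, the work surface at z = 0. Lengths are in mm, angles in rad, forces in N, time in s.
With the tool pointing down it reaches from about 275 to 975 mm from the base axis. Payload 8.4 kg.
Tool frame: the origin (TCP) lies midway between the tips of the shut fingers; the grasp point (between the pads) lies 19 mm behind it; z points along the fingers, y is the line along which they close (so a half turn about z gives the same grasp; the last joint's range is limited). The gripper opens to 92 mm and grips with 3 to 60 N. Pads are 20 mm wide; open, the fingers measure 128 mm over their backs; the gripper's body (75 mm by 189 mm) begins 69 mm behind the grasp point.
Start: joints at [1.247, 0.353, 1.633, -0, 1.155, -0.002], TCP at [197.67, 592.92, 214.583] pointing down, gripper open.
Joint ranges: [-2.63, 2.63], [-0.92, 2.1], [0.06, 2.66], [-1.3, 4.44], [0, 2.69], [-3.02, 3.02]. Speed limits (rad/s): [2.22, 2.22, 2.79, 3.14, 3.14, 3.14].

## Interface

Orientations are given as a rotation vector (axis times angle).
In Python, from cell import robot gives the robot as it stands.
- The arm moves only by the tool step_arm, never from a script. Its argument "deltas" is a list of rows, each an object with "hand": the closure in counts, from 0 (fully open) to 255 (shut); "slide": the shift along the tool's x, y, z in m, a list of three; "twist": the turn, a rotation vector about the tool's x, y, z in degrees, a list of three. A call has 1 to 8 rows; each row shifts and turns the commanded pose from where the row before left it, along the tool's axes as they then stand; what a row does not reach is not made up. A row lasts 1/12 s, in which the tool goes at most 41.7 mm and 7.16 degrees, less where a joint would pass 70% of its speed; a pose out of reach is approached as far as the arm can. A call with a gripper value outside its range is refused whole. The fingers move at their own pace and stop on an object; "grip_force" is the grip in N (left out, the last holds). Time passes only in rows, so rows that do not move let the fingers close. It gives the time, the measured TCP pose, the force, the opening and the grip force at its end, in the units of the state.
- robot.observe(): the state, without advancing time (a new reading comes with each control period).
- robot.get_image(name): name is "scene" or "top" or "wrist"; returns the picture (420x560x3 uint8, red, green, blue); there is no depth.
- robot.camera_info(name): a dict with "mtx" (3x3 intrinsics, pixels), "T" (4x4, takes a point from camera to world coordinates). Camera axes: x right, y up, looking along -z (the intrinsics and any distortion apply to the point x, -y, -z); pixel columns grow to the right and rows downward; lengths in mm; the calibration is good to about 2 mm. A picture is of the moment at which its call begins: read the wrist's pose just before it. camera_info takes no time and is no camera call; for the wrist camera it gives the pose at the moment of the call.
- robot.job_done(): hands the job in; it is judged then, once.
Trained networks look in the newest picture that a camera, given by its name, has taken for a name from the list of things; names that differ only in an ending like _2 or _b are one class to them, and where a whole thing is asked for, a point or a joint stands for the part that bears it (a point fixed in the world has none). Each returns a list of dicts, best first, with "conf" (0 to 1); they miss things now and then, are a little off and sometimes report something else, mostly with a low value. They report only what shows in the picture. A call takes as long as a camera call.
- robot.spot_in(name, camera): "centre" ([x, y, z] in mm, in the coordinates of the camera as it stood for that picture, good to about 4 mm: the middle of the surface that is visible of it).
- robot.regions_of(name, camera): "mask" (420x560 bool, what is visible of it).
- robot.pinpoint(name, camera): "centre" ([x, y, z] in mm, in the coordinates of the camera as it stood for that picture, good to about 4 mm: a listed point, or the origin of a listed thing).
The state is a dict: "time": time; "joints": joint angles; "qvel": joint speeds; "tau": joint torques, N m; "tcp_pos": TCP position; "ee_rot": TCP orientation; "ft_force": force on the tool from outside, world axes, zero at the start; "wrist_torque": the same for the moment, N m; "gripper_width": finger opening in mm; "finger_force": force on a finger pad.
Only numpy, scipy, OpenCV 4.12 (cv2) and the standard library are available. Lean on these libraries where they do the work, as an engineer would, in place of code of your own. Each camera call takes 0.05 s, during which the arm holds its last target. There are 200 camera calls.

## Task

Close the grey canister: pick up its loose winged cap, fit it over the filler neck with the slot in its underside fully down over the steel rib, then turn it clockwise (seen from above) until the torque clutch in the neck clicks. One or two clicks seal it, a third does no harm but do not click it further; press and grip only as hard as the job needs, leave the cap on and let go, and do not shove the other things about.

Things in the scene. Friction and masses are not known exactly. Their poses are not given: they have to be found in the camera images.
- cap: Loose aluminium cap, standing upright on the bench, 0.13 kg. Origin: centre of the underside (rim of the skirt); z up, x along the wing and the slot. Round knurled skirt 62 mm across outside, 54 mm inside; flat roof 31 mm above the origin. No thread: once seated it turns on the neck together with the rib, without rising or sinking.
- wing (a point): Centre of the cap's wing, the straight bar to hold it by: 50 mm long along x, 12 mm thick, standing on the roof from 31 to 55 mm above the cap's origin; this point is 43 mm above that origin. z up.
- slot (a point): Mouth of the slot in the cap's hollow underside, 15 mm above the cap's origin on its axis: the slot runs along x, under the wing, between two drive pads; 13 mm wide, 10 mm deep upward.
- canister: Fixed grey metal canister, 107 x 137 mm and 83 mm high. Origin: centre of its underside; z up. Its round steel filler neck stands on top, axis 18 mm from the origin towards -x of the canister, 48 mm across, top 113 mm above the bench. A thin carrying bar runs along y at x = +34 mm, up to 108 mm high.
- rib (a point): Centre of the top of the steel rib on the turning plate in the neck, on the neck's axis, 123 mm above the bench; x along the rib. Rib 42 mm long, 9 mm wide (6 mm in its top 3 mm), 8 mm above the plate. The cap seats when wing and rib are parallel, either way round, within about 0.08 rad: its origin is then 100 mm above the bench; if the slot misses the rib it stays 8 mm higher.
- plate (a point): Turning plate under the rib, on its axis, 115 mm above the bench. Clockwise it runs against about 0.05 N m for an unseen 0.3 to 2.5 rad, different each time, until the seal is tight. Then the clutch holds: in each click of 0.39 rad the torque rises over 0.1 rad to about 0.35 N m, falls to nothing by 0.2 rad, then the rib runs ahead by itself. Let go before 0.2 rad it springs back unclicked.
- telltale (a joint): Height in m of the 4 mm telltale pin in the middle of the rib, hidden under the fitted cap: 0 at the start, creeps up 0.05 mm with each click of the clutch (far less than the reading's noise, so the clicks must be felt).
- wax_tin: Bystander: closed round wax tin, 67 mm across, 36 mm high. Origin: centre of its underside. Tin and cap may stand on either side of the canister.
- tape_roll: Bystander: roll of tape lying flat, 55 mm across, 20 mm high, nearer the robot than the canister. Origin: centre of its underside.
- sanding_block: Bystander: sanding block 64 x 112 x 31 mm, beyond the canister. Origin: centre of its underside.
- offcut_board: Bystander: wooden offcut 54 x 160 x 20 mm, beyond the canister to the right. Origin: centre of its underside.

How it is judged (in metres and radians):
On the way, in this order (a step that is already met when the one before it is completed fails the run):
1. the cap is seated on the neck, its slot down over the rib (z of cap in the frame of canister between 0.096 and 0.104 m and horizontal distance between cap and rib below 0.006 m and angle between cap's own z axis and vertical below 0.08 rad), for 0.2 s.
2. the clutch has clicked at least once with the cap seated (all of step 1 and value of joint telltale above 3.5e-05 m), for 0.2 s.
At the end, for the whole second after the job is handed in: The cap rests seated on the neck: origin 96 to 104 mm above the bench, within 6 mm of the rib's axis, tilted less than 0.08 rad, at rest; the clutch has clicked at least once and at most three times (telltale between 0.035 and 0.18 mm) (all of step 2 and value of joint telltale below 0.00018 m and linear speed of cap below 0.02 m/s and angular speed of cap below 0.1 rad/s); the robot touches nothing.
It fails at once if the clutch is clicked more than three times (value of joint telltale above 0.00018 m).
It fails at once if the cap is pressed hard on the canister (over 50 N) (contact force between cap and canister above 50 N).
It fails at once if a bystander is shoved more than 25 mm (distance of any of wax_tin, tape_roll, sanding_block, offcut_board from where it was at the start of the episode above 0.025 m).
It also fails if it takes over 72 s, if anything falls off the work surface, if the arm or the gripper's body presses on something with over 40 N, if the wrist force passes 120 N, or if a joint passes its speed limit or range.

## Working session

There is one attempt and no reset: what is moved stays moved. The work goes in short steps, Python scripts to look and compute and a tool call to move; the robot and the scene stay as the last step left them, time stands still between calls to the robot, and variables do not carry over. Pictures are saved under pics/ and viewed, at most 10 in all, crops included, and the job is handed in when it is done.

Besides the shell and the picture viewer there is one more tool, called after "Emit:" as a command line: name --argument value ..., lists and objects as JSON in quotes. step_arm: Moves the arm, as the interface text tells. Its arguments: {"type":"object","properties":{"deltas":{"type":"array","items":{"type":"object","properties":{"hand":{"type":"number"},"slide":{"type":"array","items":{"type":"number"}},"twist":{"type":"array","items":{"type":"number"}}}}},"grip_force":{"type":"number"}},"required":["deltas"]}

```bash
mkdir -p pics; cat > h.py <<'E'
from cell import robot
import numpy as np, cv2
from scipy.spatial.transform import Rotation as R
def w(p,cam):
    T=np.array(robot.camera_info(cam)["T"]); return T[:3,:3]@np.array(p)+T[:3,3]
def find(n,cam,pt=True):
    r=(robot.pinpoint if pt else robot.spot_in)(n,cam)
    return [(round(d["conf"],2),w(d["centre"],cam).round(1).tolist()) for d in r[:2]]
def ray(px,cam,z):
    i=robot.camera_info(cam);T=np.array(i["T"]);K=np.array(i["mtx"])
    d=np.linalg.inv(K)@np.array([px[0],px[1],1.]);d=T[:3,:3]@(d*[1,-1,-1])
    o=T[:3,3];return o+d*(z-o[2])/d[2]
def save(cam,f):
    im=robot.get_image(cam);cv2.imwrite("pics/"+f,cv2.cvtColor(im,cv2.COLOR_RGB2BGR));return im
def st():
    s=robot.observe();Rm=R.from_rotvec(s["ee_rot"]).as_matrix()
    print("t",s["time"],"tcp",np.round(s["tcp_pos"],1),"\n",Rm.round(3),"\nF",np.round(s["ft_force"],1),"M",np.round(s["wrist_torque"],2),"w",s["gripper_width"],"j",np.round(s["joints"],2))
    return s
E
python3 - <<'E'
from h import *
st()
for c in ("top","scene"):
    save(c,c+"0.png")
    for n in ("cap","wing","canister","rib","wax_tin","tape_roll","sanding_block","offcut_board"): print(c,n,find(n,c))
E
```

```text
t 0.0 tcp [197.5 592.4 213.9] 
 [[-0.949  0.316 -0.   ]
 [ 0.316  0.949 -0.001]
 [-0.    -0.001 -1.   ]] 
F [-0.3  0.7  0.3] M [ 0.04  0.02 -0.  ] w 92.01505543566034 j [ 1.25  0.35  1.63 -0.    1.16 -0.  ]
top cap [(0.66, [468.9, 260.6, 3.4])]
top wing [(0.92, [468.5, 265.5, 46.1])]
top canister [(0.75, [539.0, -25.4, 3.0])]
top rib [(0.68, [745.0, -0.2, 1.7]), (0.67, [522.6, -25.1, 121.3])]
top wax_tin [(0.85, [514.5, -251.0, 0.1])]
top tape_roll [(0.61, [397.8, -28.8, 1.3]), (0.54, [466.2, 263.7, 44.4])]
top sanding_block [(0.55, [745.9, -1.0, 4.8])]
top offcut_board [(0.84, [719.0, -230.7, 2.1])]
scene cap [(0.68, [469.9, 261.5, -2.8])]
scene wing [(0.7, [469.1, 254.1, 42.5])]
scene canister [(0.8, [541.0, -25.8, -2.3]), (0.39, [398.0, -33.4, 1.3])]
scene rib [(0.64, [520.9, -23.7, 125.9]), (0.58, [402.0, -29.0, 3.5])]
scene wax_tin [(0.77, [527.6, -249.5, 6.9])]
scene tape_roll [(0.8, [402.9, -29.2, -0.8])]
scene sanding_block [(0.95, [746.1, 2.5, -2.1]), (0.22, [464.1, 258.0, 14.6])]
scene offcut_board [(0.73, [468.7, 258.6, 37.5]), (0.62, [724.0, -230.5, -1.8])]
```

```bash
python3 - <<'E'
from h import *
im=cv2.imread("pics/top0.png")
info=robot.camera_info("top");T=np.array(info["T"]);K=np.array(info["mtx"])
def px(p):
    c=T[:3,:3].T@(np.array(p)-T[:3,3]);u=K@(c*[1,-1,-1]);return u[:2]/u[2]
out=[]
for p in ((468.7,262,50),(522,-25,123)):
    u=px(p).round().astype(int);print(u);x0,y0=u-35
    c=im[y0:y0+70,x0:x0+70];print("origin",x0,y0);out.append(cv2.resize(c,(280,280),interpolation=cv2.INTER_CUBIC))
o=np.hstack(out);s=cv2.resize(im,(400,300))
o2=np.zeros((580,560,3),np.uint8);o2[:280]=o;o2[280:580,:400]=s
cv2.imwrite("pics/v1.png",o2)
E
```

```text
[190 246]
origin 155 211
[291 226]
origin 256 191
```

View pics/v1.png

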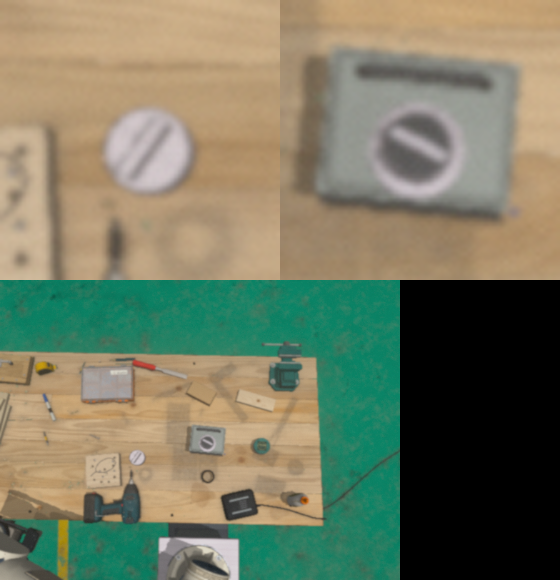

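Top view: the cap is at about px (192, 249), wing yaw ≈ -40°. The rib is at about (291, 226), yaw ≈ 62°. The tin is to the right and the roll is in front. I'll move above the cap.

Emit:
step_arm --deltas '[{"hand":0,"slide":[0,0,0],"twist":[0,0,5.4]},{"hand":0,"slide":[0,0,0],"twist":[0,0,5.4]},{"hand":0,"slide":[0,0,0],"twist":[0,0,5.4]},{"hand":0,"slide":[0,0,0],"twist":[0,0,5.4]},{"hand":0,"slide":[-0.02,-0.0038,0],"twist":[0,0,0]},{"hand":0,"slide":[-0.035,-0.0066,0],"twist":[0,0,0]},{"hand":0,"slide":[-0.035,-0.0066,0],"twist":[0,0,0]},{"hand":0,"slide":[-0.035,-0.0066,0],"twist":[0,0,0]}]'

```text
time: 1.57
tcp_pos: [278.6, 493.4, 214.5]
ee_rot: [1.074, 2.952, 0.0]
ft_force: [-0.3, -0.3, 0.6]
gripper_width: 91.8
finger_force: 0.0
```

Emit:
step_arm --deltas '[{"hand":0,"slide":[-0.035,-0.0066,0],"twist":[0,0,0]},{"hand":0,"slide":[-0.035,-0.0066,0],"twist":[0,0,0]},{"hand":0,"slide":[-0.035,-0.0066,0],"twist":[0,0,0]},{"hand":0,"slide":[-0.035,-0.0066,0],"twist":[0,0,0]},{"hand":0,"slide":[-0.035,-0.0066,0],"twist":[0,0,0]},{"hand":0,"slide":[-0.035,-0.0066,0],"twist":[0,0,0]},{"hand":0,"slide":[-0.035,-0.0066,0],"twist":[0,0,0]},{"hand":0,"slide":[-0.035,-0.0066,0],"twist":[0,0,0]}]'

```text
time: 2.23
tcp_pos: [459.5, 272.4, 214.8]
ee_rot: [1.075, 2.951, 0.001]
ft_force: [0.5, 0.1, 0.2]
gripper_width: 92.4
finger_force: 0.0
```

```bash
python3 - <<'E'
from h import *
st();save("wrist","w1.png")
for n in ("cap","wing"): print(n,find(n,"wrist"))
E
```

```text
t 2.2333 tcp [459.5 272.4 214.8] 
 [[-0.766  0.643  0.   ]
 [ 0.643  0.766  0.   ]
 [-0.     0.001 -1.   ]] 
F [0.5 0.1 0.2] M [ 0.04  0.02 -0.01] w 92.35136636658245 j [ 0.53  0.21  1.83  0.    1.1  -0.34]
cap [(0.95, [468.4, 257.9, 3.5])]
wing [(0.61, [466.3, 261.4, 40.7])]
```

View pics/w1.png

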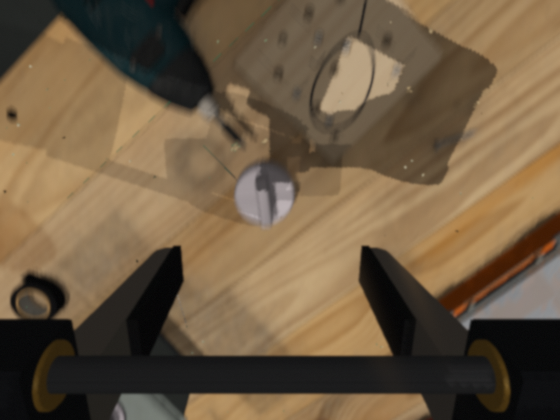

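Wrist view: the cap is at about px (265, 193). Its wing lies close to the tool's x axis. I'll go lower and refine.

Emit:
step_arm --deltas '[{"hand":0,"slide":[-0.005,0,0.03],"twist":[0,0,0]},{"hand":0,"slide":[0,0,0.03],"twist":[0,0,0]},{"hand":0,"slide":[0,0,0.02],"twist":[0,0,0]},{"hand":0,"slide":[0,0,0],"twist":[0,0,0]},{"hand":0,"slide":[0,0,0],"twist":[0,0,0]}]'

```text
time: 2.8
tcp_pos: [461.3, 271.2, 134.1]
ee_rot: [-1.073, -2.951, 0.002]
ft_force: [-0.7, 0.5, -0.1]
gripper_width: 92.0
finger_force: 0.0
```

```bash
python3 - <<'E'
from h import *
st();im=save("wrist","w2.png")
for n in ("cap","wing"): print(n,find(n,"wrist"))
print("spot",find("wing","wrist",False))
m=[d["mask"] for d in robot.regions_of("cap","wrist")[:1]]
if m: 
    ys,xs=np.nonzero(m[0]);print("mask",xs.min(),xs.max(),ys.min(),ys.max())
E
```

```text
t 2.8 tcp [461.3 271.2 134.1] 
 [[-0.766  0.643 -0.002]
 [ 0.643  0.766 -0.001]
 [ 0.001 -0.002 -1.   ]] 
F [-0.7  0.5 -0.1] M [ 0.01 -0.03  0.01] w 91.96143953932514 j [ 0.53  0.31  1.9   0.    0.94 -0.34]
cap [(0.76, [469.4, 259.2, 6.5])]
wing [(0.76, [469.6, 262.6, 40.7]), (0.29, [467.8, 262.6, 17.0])]
spot [(0.88, [463.7, 269.1, 30.7])]
mask 225 302 171 255
```

View pics/w2.png

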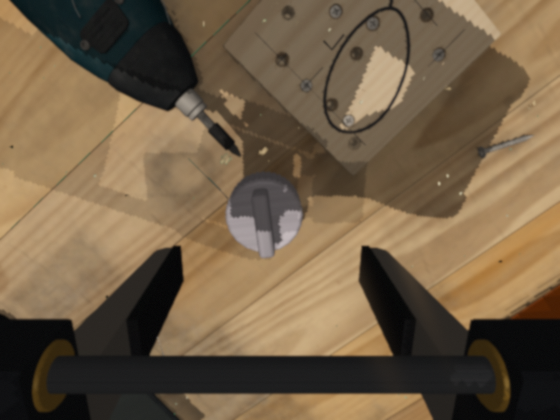

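```bash
python3 - <<'E'
from h import *
a=ray((262,190),"wrist",55);
for v,u in((235,265),(245,265.7)):
    b=ray((u,v),"wrist",55);d=b-a;print(a.round(1),b.round(1),np.linalg.norm(d).round(1),"yaw",np.degrees(np.arctan2(d[1],d[0]))%180,"mid",((a+b)/2).round(1))
print(robot.camera_info("wrist")["T"])
im=cv2.imread("pics/w2.png")[160:270,215:315];cv2.imwrite("pics/c2.png",cv2.resize(im,None,fx=5,fy=5,interpolation=cv2.INTER_CUBIC))
E
```

```text
[445.5 278.2  55. ] [473.4 257.4  55. ] 34.8 yaw 143.32919214587866 mid [459.4 267.8  55. ]
[445.5 278.2  55. ] [479.9 252.6  55. ] 42.9 yaw 143.36264505585982 mid [462.7 265.4  55. ]
[[ 6.42067710e-01 -7.31169180e-01 -2.30522638e-01  3.97465711e+02]
 [ 7.66642991e-01  6.13430087e-01  1.89636632e-01  3.25692284e+02]
 [ 2.75306099e-03 -2.98488123e-01  9.54409378e-01  3.06089669e+02]
 [ 0.00000000e+00  0.00000000e+00  0.00000000e+00  1.00000000e+00]]
```

View pics/c2.png

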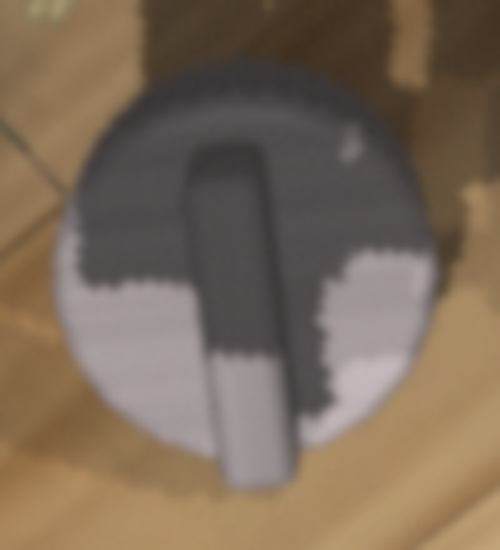

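```bash
python3 - <<'E'
from h import *
a=ray((215+229/5,160+178/5),"wrist",55);b=ray((215+261/5,160+487/5),"wrist",55);d=b-a
print(np.linalg.norm(d).round(1),"yaw",np.degrees(np.arctan2(d[1],d[0])),"mid",((a+b)/2).round(1))
E
```

```text
49.1 yaw -34.722747844831446 mid [468.3 260.9  55. ]
```

Emit:
step_arm --deltas '[{"hand":0,"slide":[0,0,0],"twist":[0,0,-5.3]},{"hand":0,"slide":[-0.0116,-0.0043,0.02],"twist":[0,0,0]},{"hand":0,"slide":[0,0,0.025],"twist":[0,0,0]},{"hand":0,"slide":[0,0,0.02],"twist":[0,0,0]},{"hand":0,"slide":[0,0,0],"twist":[0,0,0]},{"hand":0,"slide":[0,0,0],"twist":[0,0,0]}]'

```text
time: 3.55
tcp_pos: [469.3, 260.4, 69.8]
ee_rot: [-0.938, -2.998, 0.001]
ft_force: [0.9, -0.4, 0.7]
gripper_width: 92.2
finger_force: 0.0
```

```bash
python3 - <<'E'
from h import *
st();im=save("wrist","w3.png")
for n in ("cap","wing"): print(n,find(n,"wrist"))
E
```

```text
t 3.55 tcp [469.3 260.4  69.8] 
 [[-0.822  0.57  -0.001]
 [ 0.57   0.822 -0.   ]
 [ 0.    -0.001 -1.   ]] 
F [ 0.9 -0.4  0.7] M [-0.05  0.02 -0.04] w 92.16966463225286 j [ 0.5   0.41  1.94  0.    0.8  -0.46]
cap [(0.84, [468.3, 259.0, 3.3])]
wing []
```

View pics/w3.png

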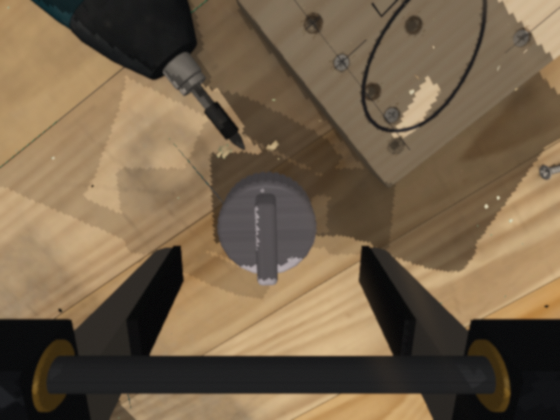

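The wing is upright in the image and centred between the fingers. I'll descend and grip.

Emit:
step_arm --deltas '[{"hand":0,"slide":[0,0,0.012],"twist":[0,0,0]},{"hand":0,"slide":[0,0,0.012],"twist":[0,0,0]},{"hand":0,"slide":[0,0,0.0115],"twist":[0,0,0]},{"hand":0,"slide":[0,0,0],"twist":[0,0,0]},{"hand":0,"slide":[0,0,0],"twist":[0,0,0]}]'

```text
time: 4.12
tcp_pos: [468.6, 260.1, 32.9]
ee_rot: [-0.937, -2.997, 0.003]
ft_force: [0.3, -0.4, 0.2]
gripper_width: 92.3
finger_force: 0.0
```

Emit:
step_arm --deltas '[{"hand":255,"slide":[0,0,0],"twist":[0,0,0]},{"hand":255,"slide":[0,0,0],"twist":[0,0,0]},{"hand":255,"slide":[0,0,0],"twist":[0,0,0]},{"hand":255,"slide":[0,0,0],"twist":[0,0,0]},{"hand":255,"slide":[0,0,0],"twist":[0,0,0]},{"hand":255,"slide":[0,0,0],"twist":[0,0,0]},{"hand":255,"slide":[0,0,0],"twist":[0,0,0]},{"hand":255,"slide":[0,0,0],"twist":[0,0,0]}]' --grip_force 30

```text
time: 4.78
tcp_pos: [469.5, 260.6, 34.2]
ee_rot: [0.938, 2.998, 0.0]
ft_force: [-0.2, 0.6, 0.1]
gripper_width: 40.7
finger_force: 0.0
```

Emit:
step_arm --deltas '[{"hand":255,"slide":[0,0,0],"twist":[0,0,0]},{"hand":255,"slide":[0,0,0],"twist":[0,0,0]},{"hand":255,"slide":[0,0,0],"twist":[0,0,0]},{"hand":255,"slide":[0,0,0],"twist":[0,0,0]}]'

```text
time: 5.12
tcp_pos: [469.3, 260.4, 34.0]
ee_rot: [-0.938, -2.998, 0.001]
ft_force: [-1.5, -0.5, 1.5]
gripper_width: 14.1
finger_force: 0.7
```

Emit:
step_arm --deltas '[{"hand":255,"slide":[0,0,0],"twist":[0,0,0]},{"hand":255,"slide":[0,0,0],"twist":[0,0,0]},{"hand":255,"slide":[0,0,0],"twist":[0,0,0]},{"hand":255,"slide":[0,0,0],"twist":[0,0,0]}]'

```text
time: 5.45
tcp_pos: [469.4, 260.4, 34.0]
ee_rot: [-0.938, -2.998, 0.0]
ft_force: [-0.2, -0.3, 0.4]
gripper_width: 11.5
finger_force: 30.0
```

Emit:
step_arm --deltas '[{"hand":255,"slide":[0,0,-0.02],"twist":[0,0,0]},{"hand":255,"slide":[0,0,-0.03],"twist":[0,0,0]},{"hand":255,"slide":[0,0,-0.03],"twist":[0,0,0]},{"hand":255,"slide":[0,0,-0.03],"twist":[0,0,0]},{"hand":255,"slide":[0,0,-0.03],"twist":[0,0,0]},{"hand":255,"slide":[0,0,-0.03],"twist":[0,0,0]},{"hand":255,"slide":[0,0,-0.02],"twist":[0,0,0]},{"hand":255,"slide":[0,0,0],"twist":[0,0,0]}]'

```text
time: 6.12
tcp_pos: [471.8, 261.8, 228.5]
ee_rot: [0.936, 2.993, 0.009]
ft_force: [0.8, 0.4, -1.4]
gripper_width: 11.9
finger_force: 30.0
```

```bash
python3 - <<'E'
from h import *
st();im=save("wrist","w4.png")
for n in ("cap","wing","rib","plate","canister"): print(n,find(n,"wrist"))
save("top","t2.png")
for n in ("cap","wing","rib","plate","canister"): print(n,find(n,"top"))
E
```

```text
t 6.1167 tcp [471.8 261.8 228.5] 
 [[-0.822  0.57   0.007]
 [ 0.57   0.822  0.004]
 [-0.003  0.007 -1.   ]] 
F [ 0.8  0.4 -1.4] M [-0.01 -0.02 -0.03] w 11.86161277291406 j [ 0.5   0.2   1.81  0.    1.13 -0.46]
cap [(0.63, [469.3, 260.5, 193.0])]
wing [(0.89, [466.2, 261.5, 229.5])]
rib [(0.77, [520.8, -31.0, 120.2])]
plate [(0.92, [519.4, -29.1, 112.0])]
canister [(0.68, [533.3, -26.3, -6.0])]
cap []
wing []
rib [(0.6, [525.8, -24.1, 120.7])]
plate [(0.62, [522.0, -21.8, 116.2])]
canister [(0.94, [536.3, -26.6, 1.5])]
```

Emit:
step_arm --deltas '[{"hand":255,"slide":[0,0,0],"twist":[0,0,-5]},{"hand":255,"slide":[0,0,0],"twist":[0,0,-7]},{"hand":255,"slide":[0,0,0],"twist":[0,0,-7]},{"hand":255,"slide":[0,0,0],"twist":[0,0,-7]},{"hand":255,"slide":[0,0,0],"twist":[0,0,-7]},{"hand":255,"slide":[0,0,0],"twist":[0,0,-7]},{"hand":255,"slide":[0,0,0],"twist":[0,0,-7]},{"hand":255,"slide":[0,0,0],"twist":[0,0,-7]}]'

```text
time: 7.38
tcp_pos: [469.5, 260.5, 224.0]
ee_rot: [0.535, -3.096, 0.0]
ft_force: [0.0, -1.3, -1.8]
gripper_width: 11.8
finger_force: 30.0
```

Emit:
step_arm --deltas '[{"hand":255,"slide":[0,0,0],"twist":[0,0,-7]},{"hand":255,"slide":[0,0,0],"twist":[0,0,-7]},{"hand":255,"slide":[0,0,0],"twist":[0,0,-7]},{"hand":255,"slide":[0,0,0],"twist":[0,0,-7]},{"hand":255,"slide":[0,0,0],"twist":[0,0,-7]},{"hand":255,"slide":[0,0,0],"twist":[0,0,-5]},{"hand":255,"slide":[0,0,0],"twist":[0,0,-3]},{"hand":255,"slide":[0,0,0],"twist":[0,0,-2]}]'

```text
time: 8.05
tcp_pos: [469.5, 260.5, 224.0]
ee_rot: [1.675, -2.658, -0.0]
ft_force: [-0.5, -0.3, -1.9]
gripper_width: 11.9
finger_force: 30.0
```

Emit:
step_arm --deltas '[{"hand":255,"slide":[0.0189,-0.0223,0],"twist":[0,0,0]},{"hand":255,"slide":[0.0189,-0.0223,0],"twist":[0,0,0]},{"hand":255,"slide":[0.0189,-0.0223,0],"twist":[0,0,0]},{"hand":255,"slide":[0.0189,-0.0223,0],"twist":[0,0,0]},{"hand":255,"slide":[0.0189,-0.0223,0],"twist":[0,0,0]},{"hand":255,"slide":[0.0189,-0.0223,0],"twist":[0,0,0]},{"hand":255,"slide":[0.0189,-0.0223,0],"twist":[0,0,0]},{"hand":255,"slide":[0.0189,-0.0223,0],"twist":[0,0,0]}]'

```text
time: 8.72
tcp_pos: [565.0, 45.5, 224.1]
ee_rot: [-1.671, 2.66, -0.0]
ft_force: [0.1, 0.4, -0.8]
gripper_width: 11.6
finger_force: 30.0
```

Emit:
step_arm --deltas '[{"hand":255,"slide":[0,0,0],"twist":[0,0,0]},{"hand":255,"slide":[0,0,0],"twist":[0,0,0]},{"hand":255,"slide":[0,0,0],"twist":[0,0,0]}]'

```text
time: 8.97
tcp_pos: [564.2, 47.1, 223.9]
ee_rot: [1.67, -2.661, -0.001]
ft_force: [0.5, 0.1, -1.9]
gripper_width: 11.8
finger_force: 30.0
```

```bash
python3 - <<'E'
from h import *
st();im=save("wrist","w5.png")
for n in ("cap","wing","rib","plate","canister"): print(n,find(n,"wrist"))
for n in ("rib","cap"):
    for d in robot.regions_of(n,"wrist")[:1]:
        ys,xs=np.nonzero(d["mask"]);print(n,xs.min(),xs.max(),ys.min(),ys.max())
E
```

```text
t 8.9667 tcp [564.2  47.1 223.9] 
 [[-0.435 -0.9   -0.001]
 [-0.9    0.435  0.   ]
 [-0.     0.001 -1.   ]] 
F [ 0.5  0.1 -1.9] M [ 0.12  0.09 -0.02] w 11.792564339758158 j [ 0.08  0.25  1.75  0.    1.14 -2.61]
cap [(0.58, [564.7, 46.0, 194.1])]
wing [(0.95, [563.8, 49.9, 232.4])]
rib [(0.64, [526.1, -26.5, 123.8]), (0.5, [525.0, -22.5, 116.0])]
plate [(0.8, [523.4, -24.6, 116.4])]
canister [(0.81, [540.9, -25.5, 1.6]), (0.41, [745.7, 4.8, -3.5])]
rib 249 309 61 123
cap 213 328 183 321
```

View pics/w5.png

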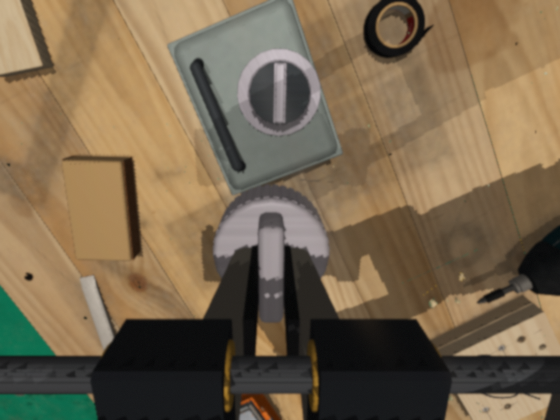

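```bash
python3 - <<'E'
from h import *
s=robot.observe();g=cv2.cvtColor(cv2.imread("pics/w5.png"),cv2.COLOR_BGR2GRAY)
m=np.zeros_like(g);cv2.circle(m,(280,92),31,255,-1)
b=((g>130)&(m>0)).astype(np.uint8)
n,l,stt,c=cv2.connectedComponentsWithStats(b)
k=l[92,280];print(stt[k],c[k])
r=cv2.minAreaRect(np.argwhere(l==k)[:,::-1].astype(np.float32));print(r)
pts=np.argwhere(l==k)[:,::-1]
P=np.array([ray(p,"wrist",123)[:2] for p in pts]);q=P.mean(0);u,S,v=np.linalg.svd(P-q,full_matrices=False)
print("rib",q.round(1),"yaw",np.degrees(np.arctan2(v[0][1],v[0][0]))%180,"ext",np.ptp((P-q)@v[0]),np.ptp((P-q)@v[1]))
print("tooly yaw",np.degrees(np.arctan2(.435,-.9)))
big=cv2.imread("pics/w5.png")
o=np.hstack([cv2.resize(big[40:150,220:340],(396,363),interpolation=cv2.INTER_CUBIC),cv2.resize(big[180:330,205:340],(327,363),interpolation=cv2.INTER_CUBIC)]);cv2.imwrite("pics/c5.png",o)
E
```

```text
[274  63  12  59 525] [279.56        89.08190476]
((279.5, 92.0), (58.0, 11.0), 90.0)
rib [520.9 -27.7] yaw 64.8201564525868 ext 39.62880602883703 7.775593247064329
tooly yaw 154.20397350550004
```

View pics/c5.png

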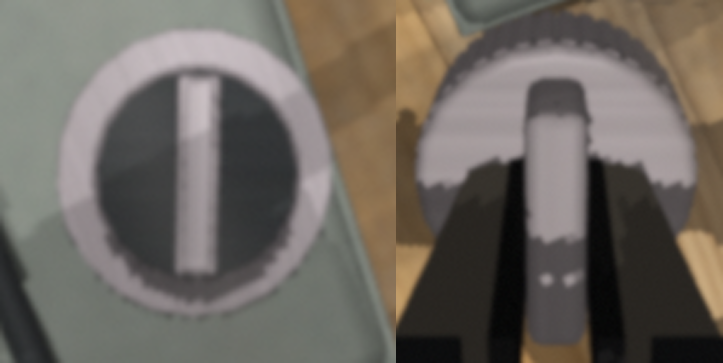

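```bash
python3 - <<'E'
from h import *
a,b=ray((280,62.7),"wrist",122),ray((279.1,122.7),"wrist",122);d=b-a
print("rib",((a+b)/2).round(1),np.linalg.norm(d),np.degrees(np.arctan2(d[1],d[0]))%180)
print("neck",ray((279,92.3),"wrist",113).round(1))
a,b=ray((271.5,226.7),"wrist",244.9),ray((269.9,321.7),"wrist",244.9);d=b-a
print("wing",((a+b)/2).round(1),np.linalg.norm(d),np.degrees(np.arctan2(d[1],d[0]))%180)
E
```

```text
rib [522.1 -25.2 122. ] 41.16563632949218 63.89398568194011
neck [521.9 -25.9 113. ]
wing [562.4  44.1 244.9] 48.7381393851077 63.509997003667046
```

Emit:
step_arm --deltas '[{"hand":255,"slide":[0.01,0,0],"twist":[0,0,-0.5]},{"hand":255,"slide":[0.02,0.0065,0],"twist":[0,0,0]},{"hand":255,"slide":[0.02,0,0],"twist":[0,0,0]},{"hand":255,"slide":[0.02,0,0],"twist":[0,0,0]},{"hand":255,"slide":[0.0113,0,0],"twist":[0,0,0]},{"hand":255,"slide":[0,0,0.03],"twist":[0,0,0]},{"hand":255,"slide":[0,0,0.03],"twist":[0,0,0]},{"hand":255,"slide":[0,0,0.004],"twist":[0,0,0]}]'

```text
time: 10.03
tcp_pos: [521.0, -24.3, 156.4]
ee_rot: [1.679, -2.65, -0.005]
ft_force: [-1.4, 0.4, -1.9]
gripper_width: 11.8
finger_force: 30.0
```

Emit:
step_arm --deltas '[{"hand":255,"slide":[0,0,0],"twist":[0,0,0]},{"hand":255,"slide":[0,0,0],"twist":[0,0,0]},{"hand":255,"slide":[0,0,0],"twist":[0,0,0]}]'

```text
time: 10.28
tcp_pos: [525.1, -23.8, 161.6]
ee_rot: [-1.682, 2.651, -0.002]
ft_force: [0.2, -0.1, -1.9]
gripper_width: 12.1
finger_force: 30.0
```

```bash
python3 - <<'E'
from h import *
st();a=save("scene","s1.png");save("wrist","w6.png")
i=robot.camera_info("scene");T=np.array(i["T"]);K=np.array(i["mtx"]);c=T[:3,:3].T@(np.array([522,-25,120])-T[:3,3]);u=K@(c*[1,-1,-1]);u=(u[:2]/u[2]).astype(int);print(u,T[:3,3])
x,y=np.maximum(u-50,0);s=cv2.imread("pics/s1.png")[y:y+100,x:x+100]
o=np.hstack([cv2.resize(s,(420,420),interpolation=cv2.INTER_CUBIC),cv2.imread("pics/w6.png")[:,100:460]]);cv2.imwrite("pics/c6.png",o)
E
```

```text
t 10.2833 tcp [525.1 -23.8 161.6] 
 [[-0.426 -0.905  0.002]
 [-0.905  0.426 -0.   ]
 [-0.001 -0.002 -1.   ]] 
F [ 0.2 -0.1 -1.9] M [ 0.11  0.07 -0.02] w 12.109473844414435 j [-0.05  0.26  1.9  -0.    0.98 -2.75]
[249 199] [ 151.75574658 -719.39911527  470.05418315]
```

View pics/c6.png

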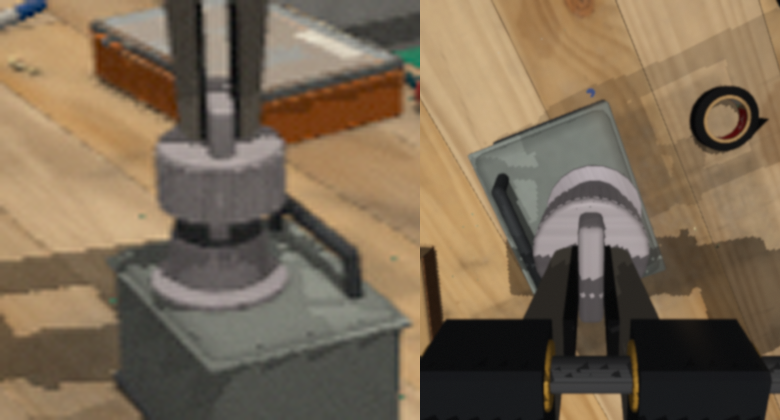

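The cap hovers just over the neck and looks concentric from the side. I'll check the settled pose and then lower gently.

Emit:
step_arm --deltas '[{"hand":255,"slide":[0,0,0.004],"twist":[0,0,0]},{"hand":255,"slide":[0,0,0],"twist":[0,0,0]}]'

```text
time: 10.55
tcp_pos: [524.0, -23.8, 156.2]
ee_rot: [-1.683, 2.653, -0.0]
ft_force: [0.1, -0.7, -2.2]
gripper_width: 11.5
finger_force: 30.0
```

Emit:
step_arm --deltas '[{"hand":255,"slide":[0,0,0.004],"twist":[0,0,0]},{"hand":255,"slide":[0,0,0],"twist":[0,0,0]}]'

```text
time: 10.72
tcp_pos: [523.6, -23.8, 151.6]
ee_rot: [1.682, -2.653, -0.001]
ft_force: [-0.4, 0.4, -1.5]
gripper_width: 11.7
finger_force: 30.0
```

Emit:
step_arm --deltas '[{"hand":255,"slide":[0,0,0.003],"twist":[0,0,0]},{"hand":255,"slide":[0,0,0],"twist":[0,0,0]}]'

```text
time: 10.88
tcp_pos: [523.6, -23.8, 148.5]
ee_rot: [1.682, -2.653, -0.001]
ft_force: [0.2, -0.3, -1.6]
gripper_width: 11.9
finger_force: 30.0
```

Emit:
step_arm --deltas '[{"hand":255,"slide":[0,0,0.002],"twist":[0,0,0]},{"hand":255,"slide":[0,0,0],"twist":[0,0,0]}]'

```text
time: 11.05
tcp_pos: [523.8, -23.9, 146.7]
ee_rot: [1.682, -2.653, -0.0]
ft_force: [0.5, 0.2, -1.2]
gripper_width: 11.9
finger_force: 30.0
```

Emit:
step_arm --deltas '[{"hand":255,"slide":[0,0,0.0015],"twist":[0,0,0]},{"hand":255,"slide":[0,0,0],"twist":[0,0,0]}]'

```text
time: 11.22
tcp_pos: [523.9, -23.8, 145.4]
ee_rot: [1.682, -2.653, -0.0]
ft_force: [-0.3, -0.0, -2.2]
gripper_width: 11.7
finger_force: 30.0
```

```bash
python3 -c "
from h import *
st()"
```

```text
t 11.2167 tcp [523.9 -23.8 145.4] 
 [[-0.426 -0.905 -0.   ]
 [-0.905  0.426  0.   ]
 [ 0.     0.    -1.   ]] 
F [-0.3 -0.  -2.2] M [ 0.12  0.06 -0.05] w 11.709533948898217 j [-0.05  0.28  1.91  0.    0.95 -2.75]
```

Emit:
step_arm --deltas '[{"hand":255,"slide":[0,0,0.002],"twist":[0,0,0]},{"hand":255,"slide":[0,0,0],"twist":[0,0,0]}]'

```text
time: 11.38
tcp_pos: [523.8, -23.9, 143.3]
ee_rot: [1.682, -2.653, -0.0]
ft_force: [-0.2, -0.4, -0.7]
gripper_width: 11.9
finger_force: 30.0
```

Emit:
step_arm --deltas '[{"hand":255,"slide":[0,0,0.002],"twist":[0,0,0]},{"hand":255,"slide":[0,0,0],"twist":[0,0,0]}]'

```text
time: 11.55
tcp_pos: [523.8, -23.9, 141.3]
ee_rot: [1.682, -2.653, -0.0]
ft_force: [0.0, 0.6, -2.1]
gripper_width: 11.9
finger_force: 30.0
```

Emit:
step_arm --deltas '[{"hand":255,"slide":[0,0,0.001],"twist":[0,0,0]},{"hand":255,"slide":[0,0,0],"twist":[0,0,0]}]'

```text
time: 11.72
tcp_pos: [523.9, -23.9, 140.4]
ee_rot: [1.682, -2.653, -0.0]
ft_force: [0.1, -0.2, -1.3]
gripper_width: 11.4
finger_force: 30.0
```

The slot is passing over the rib: height is below 142 with no contact force.

Emit:
step_arm --deltas '[{"hand":255,"slide":[0,0,0.002],"twist":[0,0,0]},{"hand":255,"slide":[0,0,0],"twist":[0,0,0]}]'

```text
time: 11.88
tcp_pos: [523.8, -23.8, 138.3]
ee_rot: [1.682, -2.653, -0.0]
ft_force: [-1.0, 0.3, -2.0]
gripper_width: 11.8
finger_force: 30.0
```

Emit:
step_arm --deltas '[{"hand":255,"slide":[0,0,0.002],"twist":[0,0,0]},{"hand":255,"slide":[0,0,0],"twist":[0,0,0]}]'

```text
time: 12.05
tcp_pos: [523.8, -23.9, 136.3]
ee_rot: [1.682, -2.653, -0.0]
ft_force: [-0.2, 0.2, -1.5]
gripper_width: 11.8
finger_force: 30.0
```

Emit:
step_arm --deltas '[{"hand":255,"slide":[0,0,0.0015],"twist":[0,0,0]},{"hand":255,"slide":[0,0,0],"twist":[0,0,0]}]'

```text
time: 12.22
tcp_pos: [523.8, -23.9, 134.9]
ee_rot: [1.682, -2.653, -0.0]
ft_force: [-0.2, 0.2, -1.4]
gripper_width: 11.5
finger_force: 30.0
```

Emit:
step_arm --deltas '[{"hand":255,"slide":[0,0,0.0008],"twist":[0,0,0]},{"hand":255,"slide":[0,0,0],"twist":[0,0,0]},{"hand":255,"slide":[0,0,0],"twist":[0,0,0]}]'

```text
time: 12.47
tcp_pos: [523.9, -23.8, 134.3]
ee_rot: [1.683, -2.653, -0.0]
ft_force: [0.5, 0.3, -1.1]
gripper_width: 12.0
finger_force: 30.0
```

```bash
python3 -c "
from h import *
st()"
```

```text
t 12.4667 tcp [523.9 -23.8 134.3] 
 [[-0.426 -0.905 -0.   ]
 [-0.905  0.426 -0.   ]
 [ 0.     0.    -1.   ]] 
F [ 0.5  0.3 -1.1] M [ 0.08  0.13 -0.01] w 11.997295135584032 j [-0.05  0.29  1.92 -0.    0.93 -2.75]
```

Seated: TCP 134.3 puts the cap at about 100.3 mm. Next I turn clockwise in small steps and read the moment after each one.

```bash
cat > m.py <<'E'
from h import *
s=robot.observe();r=R.from_rotvec(s["ee_rot"]).as_matrix()
print("t",round(s["time"],2),"yaw",np.degrees(np.arctan2(r[1,1],r[0,1])).round(1),"z",round(s["tcp_pos"][2],1),"xy",np.round(s["tcp_pos"][:2],1),"F",np.round(s["ft_force"],1),"M",np.round(s["wrist_torque"],3),"q6",round(s["joints"][5],2),"tau6",round(s["tau"][5],3))
E
python3 m.py
```

```text
t 12.47 yaw 154.8 z 134.3 xy [523.9 -23.8] F [ 0.5  0.3 -1.1] M [ 0.082  0.126 -0.01 ] q6 -2.75 tau6 -0.0
```

Emit:
step_arm --deltas '[{"hand":255,"slide":[3e-05,-0.00012,0.0003],"twist":[0,0,3]},{"hand":255,"slide":[3e-05,-0.00012,0],"twist":[0,0,3]},{"hand":255,"slide":[0,0,0],"twist":[0,0,0]}]' --grip_force 35

```text
time: 12.72
tcp_pos: [523.8, -24.0, 134.0]
ee_rot: [1.538, -2.739, -0.001]
ft_force: [-0.6, 0.5, -1.2]
gripper_width: 11.7
finger_force: 35.0
```

```bash
python3 m.py
```

```text
t 12.72 yaw 148.6 z 134.0 xy [523.8 -24. ] F [-0.6  0.5 -1.2] M [0.182 0.297 0.036] q6 -2.64 tau6 0.941
```

Emit:
step_arm --deltas '[{"hand":255,"slide":[3e-05,-0.00012,0],"twist":[0,0,3]},{"hand":255,"slide":[3e-05,-0.00012,0],"twist":[0,0,3]},{"hand":255,"slide":[0,0,0],"twist":[0,0,0]}]'

```text
time: 12.97
tcp_pos: [523.8, -24.1, 133.9]
ee_rot: [1.395, -2.814, -0.001]
ft_force: [-1.5, -0.3, -0.1]
gripper_width: 11.7
finger_force: 35.0
```

```bash
python3 m.py
```

```text
t 12.97 yaw 142.7 z 133.9 xy [523.8 -24.1] F [-1.5 -0.3 -0.1] M [0.239 0.431 0.008] q6 -2.54 tau6 0.962
```

Emit:
step_arm --deltas '[{"hand":255,"slide":[3e-05,-0.00012,0],"twist":[0,0,3]},{"hand":255,"slide":[3e-05,-0.00012,0],"twist":[0,0,3]},{"hand":255,"slide":[0,0,0],"twist":[0,0,0]}]'

```text
time: 13.22
tcp_pos: [524.0, -24.3, 133.9]
ee_rot: [1.247, -2.883, -0.001]
ft_force: [-2.2, 0.6, -0.9]
gripper_width: 11.4
finger_force: 35.0
```

```bash
python3 m.py
```

```text
t 13.22 yaw 136.8 z 133.9 xy [524.  -24.3] F [-2.2  0.6 -0.9] M [0.338 0.479 0.018] q6 -2.44 tau6 0.971
```

Emit:
step_arm --deltas '[{"hand":255,"slide":[3e-05,-0.00012,0],"twist":[0,0,3]},{"hand":255,"slide":[3e-05,-0.00012,0],"twist":[0,0,3]},{"hand":255,"slide":[0,0,0],"twist":[0,0,0]}]'

```text
time: 13.47
tcp_pos: [524.3, -24.5, 133.9]
ee_rot: [1.096, -2.944, -0.001]
ft_force: [-3.0, 1.1, -0.8]
gripper_width: 11.9
finger_force: 35.0
```

```bash
python3 m.py
```

```text
t 13.47 yaw 130.8 z 133.9 xy [524.3 -24.5] F [-3.   1.1 -0.8] M [0.38  0.417 0.025] q6 -2.33 tau6 0.979
```

Emit:
step_arm --deltas '[{"hand":255,"slide":[3e-05,-0.00012,0],"twist":[0,0,3]},{"hand":255,"slide":[3e-05,-0.00012,0],"twist":[0,0,3]},{"hand":255,"slide":[0,0,0],"twist":[0,0,0]}]'

```text
time: 13.72
tcp_pos: [524.4, -24.7, 133.9]
ee_rot: [0.941, -2.997, -0.0]
ft_force: [-2.3, 0.2, -0.5]
gripper_width: 11.8
finger_force: 35.0
```

```bash
python3 m.py
```

```text
t 13.72 yaw 124.9 z 133.9 xy [524.4 -24.7] F [-2.3  0.2 -0.5] M [0.265 0.467 0.019] q6 -2.23 tau6 0.984
```

Emit:
step_arm --deltas '[{"hand":255,"slide":[3e-05,-0.00012,0],"twist":[0,0,3]},{"hand":255,"slide":[3e-05,-0.00012,0],"twist":[0,0,3]},{"hand":255,"slide":[0,0,0],"twist":[0,0,0]}]'

```text
time: 13.97
tcp_pos: [524.6, -25.0, 134.0]
ee_rot: [0.783, -3.042, -0.0]
ft_force: [-1.9, 0.6, -0.8]
gripper_width: 11.7
finger_force: 35.0
```

```bash
python3 m.py
```

```text
t 13.97 yaw 118.9 z 134.0 xy [524.6 -25. ] F [-1.9  0.6 -0.8] M [0.252 0.424 0.015] q6 -2.13 tau6 0.983
```

Emit:
step_arm --deltas '[{"hand":255,"slide":[3e-05,-0.00012,0],"twist":[0,0,3]},{"hand":255,"slide":[3e-05,-0.00012,0],"twist":[0,0,3]},{"hand":255,"slide":[0,0,0],"twist":[0,0,0]}]'

```text
time: 14.22
tcp_pos: [524.7, -25.3, 133.9]
ee_rot: [0.623, -3.079, -0.0]
ft_force: [-3.1, 1.6, -1.1]
gripper_width: 11.9
finger_force: 35.0
```

```bash
python3 m.py
```

```text
t 14.22 yaw 112.9 z 133.9 xy [524.7 -25.3] F [-3.1  1.6 -1.1] M [0.305 0.386 0.04 ] q6 -2.02 tau6 0.982
```

Emit:
step_arm --deltas '[{"hand":255,"slide":[3e-05,-0.00012,0],"twist":[0,0,3]},{"hand":255,"slide":[3e-05,-0.00012,0],"twist":[0,0,3]},{"hand":255,"slide":[0,0,0],"twist":[0,0,0]}]'

```text
time: 14.47
tcp_pos: [524.8, -25.5, 133.9]
ee_rot: [0.462, -3.107, -0.0]
ft_force: [-2.0, 1.4, -1.1]
gripper_width: 11.6
finger_force: 35.0
```

```bash
python3 m.py
```

```text
t 14.47 yaw 106.9 z 133.9 xy [524.8 -25.5] F [-2.   1.4 -1.1] M [0.368 0.423 0.012] q6 -1.92 tau6 0.982
```

Emit:
step_arm --deltas '[{"hand":255,"slide":[3e-05,-0.00012,0],"twist":[0,0,3]},{"hand":255,"slide":[3e-05,-0.00012,0],"twist":[0,0,3]},{"hand":255,"slide":[0,0,0],"twist":[0,0,0]}]'

```text
time: 14.72
tcp_pos: [524.8, -25.7, 133.9]
ee_rot: [0.299, -3.127, -0.0]
ft_force: [-1.6, 1.0, -1.5]
gripper_width: 11.6
finger_force: 35.0
```

```bash
python3 m.py
```

```text
t 14.72 yaw 100.9 z 133.9 xy [524.8 -25.7] F [-1.6  1.  -1.5] M [0.328 0.277 0.063] q6 -1.81 tau6 0.987
```

Emit:
step_arm --deltas '[{"hand":255,"slide":[3e-05,-0.00012,0],"twist":[0,0,3]},{"hand":255,"slide":[3e-05,-0.00012,0],"twist":[0,0,3]},{"hand":255,"slide":[0,0,0],"twist":[0,0,0]}]'

```text
time: 14.97
tcp_pos: [524.9, -26.0, 134.0]
ee_rot: [-0.135, 3.139, 0.0]
ft_force: [-1.4, 0.9, -1.2]
gripper_width: 11.8
finger_force: 35.0
```

```bash
python3 m.py
```

```text
t 14.97 yaw 94.9 z 134.0 xy [524.9 -26. ] F [-1.4  0.9 -1.2] M [0.439 0.295 0.081] q6 -1.71 tau6 0.992
```

Emit:
step_arm --deltas '[{"hand":255,"slide":[3e-05,-0.00012,0],"twist":[0,0,3]},{"hand":255,"slide":[3e-05,-0.00012,0],"twist":[0,0,3]},{"hand":255,"slide":[0,0,0],"twist":[0,0,0]}]'

```text
time: 15.22
tcp_pos: [524.9, -26.2, 134.0]
ee_rot: [0.03, 3.141, 0.0]
ft_force: [-1.0, 2.2, -1.6]
gripper_width: 11.3
finger_force: 35.0
```

```bash
python3 m.py
```

```text
t 15.22 yaw 88.9 z 134.0 xy [524.9 -26.2] F [-1.   2.2 -1.6] M [0.407 0.293 0.026] q6 -1.6 tau6 0.995
```

Emit:
step_arm --deltas '[{"hand":255,"slide":[3e-05,-0.00012,0],"twist":[0,0,3]},{"hand":255,"slide":[3e-05,-0.00012,0],"twist":[0,0,3]},{"hand":255,"slide":[0,0,0],"twist":[0,0,0]}]'

```text
time: 15.47
tcp_pos: [524.9, -26.4, 134.0]
ee_rot: [0.194, 3.135, 0.0]
ft_force: [-1.4, 2.0, -2.0]
gripper_width: 11.8
finger_force: 35.0
```

```bash
python3 m.py
```

```text
t 15.47 yaw 82.9 z 134.0 xy [524.9 -26.4] F [-1.4  2.  -2. ] M [0.523 0.153 0.027] q6 -1.5 tau6 0.999
```

Emit:
step_arm --deltas '[{"hand":255,"slide":[3e-05,-0.00012,0],"twist":[0,0,3]},{"hand":255,"slide":[3e-05,-0.00012,0],"twist":[0,0,3]},{"hand":255,"slide":[0,0,0],"twist":[0,0,0]}]'

```text
time: 15.72
tcp_pos: [524.7, -26.5, 134.0]
ee_rot: [0.357, 3.121, 0.0]
ft_force: [-1.1, 3.8, -1.9]
gripper_width: 12.0
finger_force: 35.0
```

```bash
python3 m.py
```

```text
t 15.72 yaw 76.9 z 134.0 xy [524.7 -26.5] F [-1.1  3.8 -1.9] M [0.769 0.213 0.317] q6 -1.4 tau6 1.232
```

Emit:
step_arm --deltas '[{"hand":255,"slide":[3e-05,-0.00012,0],"twist":[0,0,3]},{"hand":255,"slide":[3e-05,-0.00012,0],"twist":[0,0,3]},{"hand":255,"slide":[0,0,0],"twist":[0,0,0]}]'

```text
time: 15.97
tcp_pos: [524.8, -27.1, 134.1]
ee_rot: [0.52, 3.097, -0.0]
ft_force: [0.8, -0.1, -1.6]
gripper_width: 11.3
finger_force: 35.0
```

```bash
python3 m.py
```

```text
t 15.97 yaw 70.9 z 134.1 xy [524.8 -27.1] F [ 0.8 -0.1 -1.6] M [-0.027  0.021 -0.057] q6 -1.29 tau6 0.919
```

Emit:
step_arm --deltas '[{"hand":255,"slide":[3e-05,-0.00012,0],"twist":[0,0,3]},{"hand":255,"slide":[3e-05,-0.00012,0],"twist":[0,0,3]},{"hand":255,"slide":[0,0,0],"twist":[0,0,0]}]'

```text
time: 16.22
tcp_pos: [524.9, -27.6, 134.2]
ee_rot: [0.682, 3.066, -0.001]
ft_force: [0.7, 0.1, -1.6]
gripper_width: 11.7
finger_force: 35.0
```

```bash
python3 m.py
```

```text
t 16.22 yaw 64.9 z 134.2 xy [524.9 -27.6] F [ 0.7  0.1 -1.6] M [-0.007 -0.003 -0.013] q6 -1.19 tau6 0.955
```

A click was felt: 0.32 N m at yaw 77°, then zero. I'll confirm with a second one, which should peak near yaw 54°.

Emit:
step_arm --deltas '[{"hand":255,"slide":[3e-05,-0.00012,0],"twist":[0,0,3]},{"hand":255,"slide":[3e-05,-0.00012,0],"twist":[0,0,3]},{"hand":255,"slide":[0,0,0],"twist":[0,0,0]}]'

```text
time: 16.47
tcp_pos: [524.7, -27.4, 134.2]
ee_rot: [0.841, 3.026, 0.0]
ft_force: [0.2, 2.1, -1.1]
gripper_width: 11.4
finger_force: 35.0
```

```bash
python3 m.py
```

```text
t 16.47 yaw 58.9 z 134.2 xy [524.7 -27.4] F [ 0.2  2.1 -1.1] M [ 0.398 -0.109  0.029] q6 -1.08 tau6 1.013
```

Emit:
step_arm --deltas '[{"hand":255,"slide":[3e-05,-0.00012,0],"twist":[0,0,2]},{"hand":255,"slide":[3e-05,-0.00012,0],"twist":[0,0,2]},{"hand":255,"slide":[0,0,0],"twist":[0,0,0]}]'

```text
time: 16.72
tcp_pos: [524.6, -27.5, 134.2]
ee_rot: [0.945, 2.995, 0.0]
ft_force: [2.0, 3.0, -1.4]
gripper_width: 11.6
finger_force: 35.0
```

```bash
python3 m.py
```

```text
t 16.72 yaw 55.0 z 134.2 xy [524.6 -27.5] F [ 2.   3.  -1.4] M [ 0.389 -0.176  0.249] q6 -1.01 tau6 0.904
```

Emit:
step_arm --deltas '[{"hand":255,"slide":[3e-05,-0.00012,0],"twist":[0,0,2]},{"hand":255,"slide":[3e-05,-0.00012,0],"twist":[0,0,2]},{"hand":255,"slide":[0,0,0],"twist":[0,0,0]}]'

```text
time: 16.97
tcp_pos: [524.3, -27.7, 134.2]
ee_rot: [1.05, 2.96, 0.0]
ft_force: [2.0, 2.1, -1.8]
gripper_width: 12.1
finger_force: 35.0
```

```bash
python3 m.py
```

```text
t 16.97 yaw 50.9 z 134.2 xy [524.3 -27.7] F [ 2.   2.1 -1.8] M [ 0.41 -0.33  0.18] q6 -0.94 tau6 0.852
```

Emit:
step_arm --deltas '[{"hand":255,"slide":[3e-05,-0.00012,0],"twist":[0,0,2]},{"hand":255,"slide":[3e-05,-0.00012,0],"twist":[0,0,2]},{"hand":255,"slide":[0,0,0],"twist":[0,0,0]}]'

```text
time: 17.22
tcp_pos: [523.8, -28.0, 134.1]
ee_rot: [1.154, 2.922, -0.0]
ft_force: [2.0, 1.4, -1.1]
gripper_width: 11.8
finger_force: 35.0
```

```bash
python3 m.py
```

```text
t 17.22 yaw 46.9 z 134.1 xy [523.8 -28. ] F [ 2.   1.4 -1.1] M [ 0.229 -0.376 -0.003] q6 -0.87 tau6 0.565
```

The second click is complete and the moment is back to zero. Now I release and retreat.

Emit:
step_arm --deltas '[{"hand":100,"slide":[0,0,0],"twist":[0,0,0]},{"hand":100,"slide":[0,0,0],"twist":[0,0,0]},{"hand":100,"slide":[0,0,0],"twist":[0,0,0]},{"hand":100,"slide":[0,0,0],"twist":[0,0,0]},{"hand":100,"slide":[0,0,0],"twist":[0,0,0]},{"hand":100,"slide":[0,0,0],"twist":[0,0,0]},{"hand":100,"slide":[0,0,0],"twist":[0,0,0]},{"hand":100,"slide":[0,0,0],"twist":[0,0,0]}]'

```text
time: 17.88
tcp_pos: [523.6, -27.8, 134.0]
ee_rot: [1.157, 2.921, -0.0]
ft_force: [-0.5, 0.6, -0.1]
gripper_width: 55.7
finger_force: 0.0
```

Emit:
step_arm --deltas '[{"hand":100,"slide":[0,0,-0.01],"twist":[0,0,0]},{"hand":100,"slide":[0,0,-0.02],"twist":[0,0,0]},{"hand":100,"slide":[0,0,-0.03],"twist":[0,0,0]},{"hand":100,"slide":[0,0,-0.03],"twist":[0,0,0]},{"hand":100,"slide":[0,0,-0.02],"twist":[0,0,0]},{"hand":100,"slide":[0,0,0],"twist":[0,0,0]},{"hand":100,"slide":[0,0,0],"twist":[0,0,0]},{"hand":100,"slide":[0,0,0],"twist":[0,0,0]}]'

```text
time: 18.55
tcp_pos: [523.1, -27.8, 243.6]
ee_rot: [-1.157, -2.92, 0.0]
ft_force: [-0.4, 0.1, -0.5]
gripper_width: 55.9
finger_force: 0.0
```

```bash
python3 - <<'E'
from h import *
st();save("wrist","w9.png");print(find("cap","wrist"),find("wing","wrist"));save("scene","s9.png");print(find("cap","scene"),find("wing","scene"))
s=cv2.imread("pics/s9.png")[149:249,199:299]
cv2.imwrite("pics/c9.png",np.hstack([cv2.resize(s,(420,420),interpolation=cv2.INTER_CUBIC),cv2.imread("pics/w9.png")[:,100:460]]))
E
```

```text
t 18.55 tcp [523.1 -27.8 243.6] 
 [[-0.729  0.685 -0.001]
 [ 0.685  0.729  0.   ]
 [ 0.    -0.    -1.   ]] 
F [-0.4  0.1 -0.5] M [-0.02  0.03  0.03] w 55.917725433971576 j [-0.06  0.17  1.82 -0.    1.16 -0.87]
[(0.93, [524.4, -26.0, 102.6])] [(0.79, [522.2, -28.4, 139.8])]
[] [(0.78, [524.2, -27.6, 138.9]), (0.72, [748.4, -0.6, -1.4])]
```

View pics/c9.png

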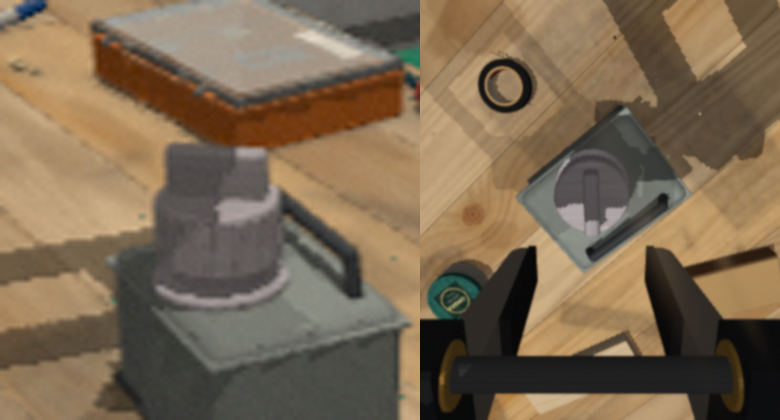

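The cap sits level and fully down on the neck, the wing has turned with it, and the gripper is clear. I'll hand the job in.

```bash
python3 -c "
from cell import robot
print(robot.job_done())"
```

```text
the job is handed in; nothing more can be done
None
```

I fitted the cap over the rib and turned it clockwise through two felt clutch clicks. I then released it, left it seated level on the neck with the gripper clear, and handed the job in at about 19 s; the hand-in gave no pass or fail result.

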